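Load a tub into the date coder along its guide rail

ROBOT

A 6-joint arm with a two-finger parallel gripper is mounted at the origin on the work surface. World frame = base frame: x ahead of the robot, y to its left, z up, the work surface at z = 0. Lengths are in mm, angles in rad, forces in N, time in s.
With the tool pointing down it reaches from about 300 to 775 mm from the base axis. Payload 14.6 kg.
Tool frame: the origin (TCP) lies midway between the tips of the shut fingers; the grasp point (between the pads) lies 19 mm behind it (manip.tcp_to_grasp is the distance from the TCP to the grasp point, in mm); z points along the fingers, x is the direction in which the jaws open and shut, and the axes are right-handed (so a half turn about z gives the same grasp; the last joint's range is limited). The gripper opens to 94 mm and grips with 3 to 60 N. Pads are 16 mm wide; open, the fingers measure 119 mm over their backs; the gripper's body (75 mm by 177 mm) begins 78 mm behind the grasp point.
Start: joints at [-0.067, 0.3, 1.521, -0, 1.321, -0.067], TCP at [549.99, -0.002, 205.446] pointing down, gripper open.
Joint ranges: [-3.03, 3.03], [-0.79, 2.21], [0.23, 2.52], [-1.04, 4.18], [0, 3.07], [-2.55, 2.55]. Speed limits (rad/s): [2.22, 2.22, 2.57, 3.14, 3.14, 3.14].

INTERFACE

Orientations are given as [roll, pitch, yaw] about the fixed x, y, z axes, in that order (R = Rz(yaw) Ry(pitch) Rx(roll)).
In Python, from cell import manip gives the robot as it stands.
- The arm moves only by the tool arm_command, never from a script. Its argument "steps" is a list of rows, each a list of 3 entries, a list of its own where there are three numbers: the opening, from 0 (shut) to 1 (fully open), then the shift along the tool's x, y, z in cm, then the turn about the tool's z in rad. A call has 1 to 5 rows; each row shifts and turns the commanded pose from where the row before left it, along the tool's axes as they then stand; what a row does not reach is not made up. A row lasts 1/12 s, in which the tool goes at most 41.7 mm and 7.16 degrees, less where a joint would pass 70% of its speed; a pose out of reach is approached as far as the arm can. A call with a gripper value outside its range is refused whole. The fingers move at their own pace and stop on an object; "force" is the grip in N (left out, the last holds). Time passes only in rows, so rows that do not move let the fingers close. It gives the time, the measured TCP pose, the force and the opening at its end, in the units of the state.
- manip.read_state(): the state, without advancing time (a new reading comes with each control period).
- manip.camera(name): name is "scene" or "side" or "wrist"; returns (picture, depth): 400x640x3 uint8, red, green, blue; 400x640 float32, mm along the optical axis (not along the pixel's ray), 0 where there is no reading.
- manip.calibration(name): a dict with "fx", "fy", "cx", "cy" (pixels), "R" (3x3) and "t" (3): a world point X has camera coordinates R X + t; the wrist camera has in their place "tool_from_camera" (4x4, takes a point from camera to tool coordinates, whose origin is the TCP and whose axes are the tool frame's). Camera axes: x right, y down, z forward; pixel columns grow to the right and rows downward; lengths in mm; the calibration is good to about 2 mm. A picture is of the moment at which its call begins: read the wrist's pose just before it. calibration takes no time and is no camera call.
- manip.sign_off(): hands the job in, once; it reports no verdict.
The state is a dict: "clock": time; "joints": joint angles; "qd": joint speeds; "effort": joint torques, N m; "eef_pos": TCP position; "eef_rot": TCP orientation; "wrist_force": force on the tool from outside, world axes, zero at the start; "moment": the same for the moment, N m; "finger_gap": finger opening in mm.
Only numpy, scipy, OpenCV 4.12 (cv2) and the standard library are available. Lean on these libraries where they do the work, as an engineer would, in place of code of your own. Each camera call takes 0.05 s, during which the arm holds its last target.

TASK

Load the big white tub into the date coder for printing: bring it straight to the guide rail where it stands, then slide it along the rail, keeping it against the rail all the way, past the sprung roller until it rests firmly on the end stop. The stop has been clamped at an unknown place, so feel for it, press gently and never ram it; keep the tub upright, leave the other things where they are and let go of it at the end.

Things in the scene. Friction and masses are not known exactly. Their poses are not given: they have to be found in the camera images.
- tub_center (a point): Centre (36 mm up) of the big white tub (grey screw lid) standing on the counter: straight round side 100 mm in diameter, 72 mm high, lid flush with the side, about 0.6 kg, too wide to grip: push it. It resists with 1 to 3 N on the counter, more when it rubs on the rail (friction about 0.3). Starts with its centre at y = -240 to -140 mm along the rail, its side 25 to 80 mm off it.
- rail: Fixed loading fixture of the coder. Origin on the counter under the guide rail's front face. +y runs along the rail in the loading direction (to the robot's left), -x points off the face to the robot, z up; all places here are in this frame, mm. Rail: steel bar, flat face at x = 0, y = -310 to 230, 20 to 60 high. A tub against it has its centre at x = -50.
- head_top (a point): Top of the print head behind the rail: head x = 15 to 115, y = 59 to 121, 77 mm high; this point is the centre of its top. Further on, beyond the stop, stands the control unit: x = -20 to 140, y = 295 to 445, 136 mm high. Nothing else fixed is over 102 mm high.
- roller_pivot (a point): Top of the pivot of the roller arm (x = -135, y = -30, 62 mm up). Its block and foot cover x = -185 to -115, y = -64 to -4. A steel arm, 7 mm thick, 52 to 64 mm high, runs from here to the roller.
- roller_rest (a point): Axis, 36 mm up, of the sprung upright side roller at rest (x = -90, y = 60; 20 mm in diameter). The passing tub pushes it out to x = -110; it presses the tub on the rail with 1 to 4 N. Passing takes up to 12 N of push in all, most with the tub's centre at y = 15 to 40; it is past at y = 70. The roller hardly pulls the tub in: beyond, it needs 3 to 8 N and stays where left.
- stop_bar: Slotted bar behind the rail that carries the clamped end stop (origin and axes as rail). The stop plate crosses the lane, x = -90 to -5, 66 mm high; its knob is 100 mm high. In front of it a sprung rubber buffer at x = -50, 36 mm up. The stop's place is NOT measured: the tub meets the buffer with its centre anywhere from y = 76 to 106.
- stop_mid (a point): Mid-range place of the buffer's face (x = -50, y = 141, 36 mm up), a fixed mark: the true face is up to 15 mm before or behind. The buffer yields 4 mm, from 1 to 10 N on top of the push the tub needs by itself, then it is solid; over 20 N rams it. Pressed in 1 to 3 mm, the tub stays seated when the robot leaves.
- small_jar: Bystander: small white jar, 64 mm in diameter, 46 mm high, loose; origin at the centre of its underside.
- pump_bottle: Bystander: green bottle with pump, 68 mm in diameter, 161 mm high, behind the rail; origin at the centre of its underside.
- basket: Bystander: blue slatted basket, 150 x 220 x 85 mm, with wrapped instruments; origin at the centre of its underside.
Not all that is in view belongs to the job. Leave any green or yellow look-alike of the part that bears tub_center alone.

How it is judged:
By the outcome, as a careful person would: the job done as asked, in the order asked, and still so for the second after the job is handed in, with the robot touching nothing.
It also fails if it takes over 67 s, if anything falls off the work surface, if the arm or the gripper's body presses on something with over 40 N, if the wrist force passes 120 N, or if a joint passes its speed limit or range.

## Working session

There is one attempt and no reset: what is moved stays moved. The work goes in short steps, Python scripts to look and compute and a tool call to move; the robot and the scene stay as the last step left them, time stands still between calls to the robot, and variables do not carry over. Pictures are saved under pics/ and viewed, and the job is handed in when it is done.

Besides the shell and the picture viewer there is one more tool, called after "Emit:" as name([rows], argument=value, ...), one row to a line, values as JSON. arm_command: Moves the arm, as the interface text tells. Its arguments: {"type":"object","properties":{"steps":{"type":"array","items":{"type":"array"}},"force":{"type":"number"}},"required":["steps"]}

```bash
mkdir -p pics; ls; python3 - <<'E'
from cell import manip
import cv2,numpy as np
print(manip.read_state())
for n in ("scene","side","wrist"):
    p,d=manip.camera(n); cv2.imwrite(f"pics/{n}0.png",p[:,:,::-1]); np.save(f"pics/{n}0.npy",d)
    print(n,manip.calibration(n))
E
```

```text
pics
{'clock': 0.0, 'joints': array([-6.66054316e-02,  3.00497086e-01,  1.52159033e+00,  2.82283809e-06,
        1.32070945e+00, -6.65849362e-02]), 'qd': array([-1.01833581e-03, -9.09535633e-04, -9.04658837e-05, -3.91340239e-04,
       -1.48200509e-05, -1.22047287e-03]), 'effort': array([-1.53750298e-03, -5.31805658e+01, -3.52735734e+01,  7.07558286e-02,
        2.43994006e-02, -4.79655944e-05]), 'eef_pos': array([5.49730010e+02, 1.28304702e-02, 2.04868167e+02]), 'eef_rot': array([-3.14150980e+00,  1.20136541e-03, -2.11459015e-05]), 'wrist_force': array([-0.1579103 ,  0.07299218, -0.03312326]), 'moment': array([ 0.0388796 , -0.01486788,  0.01126689]), 'finger_gap': 94.0862159020902}
scene {'fx': 451.5795286173424, 'fy': 451.5795286173424, 'cx': 313.63479993481405, 'cy': 194.5023665131965, 'R': array([[-0.48066174,  0.87689314, -0.00476594],
       [ 0.68019729,  0.36940337, -0.63314517],
       [-0.5534401 , -0.30757044, -0.7740184 ]]), 't': array([ 276.43885502, -335.41783068, 1690.94416506])}
side {'fx': 400.32452254012185, 'fy': 400.32452254012185, 'cx': 320.7561937030508, 'cy': 207.52198243908092, 'R': array([[ 0.77978156, -0.62575932, -0.0191309 ],
       [-0.37293482, -0.43974919, -0.81703138],
       [ 0.5028522 ,  0.64424059, -0.57627574]]), 't': array([-429.87485152,  284.35970208,  913.72583823])}
wrist {'fx': 279.549670329575, 'fy': 279.549670329575, 'cx': 321.8193764308567, 'cy': 200.23784042156873, 'tool_from_camera': array([[ 9.99999625e-01, -7.78014133e-04, -3.80869316e-04,
         6.76042344e-01],
       [ 8.54683884e-04,  9.57745481e-01,  2.87615827e-01,
        -8.29907907e+01],
       [ 1.41006688e-04, -2.87616044e-01,  9.57745786e-01,
        -1.79737553e+02],
       [ 0.00000000e+00,  0.00000000e+00,  0.00000000e+00,
         1.00000000e+00]])}
```

View pics/scene0.png

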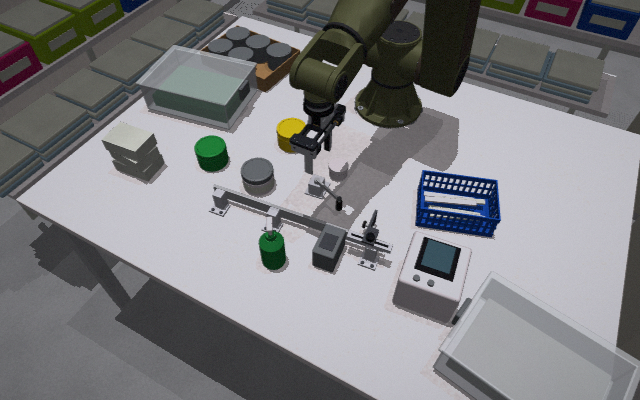

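View pics/side0.png

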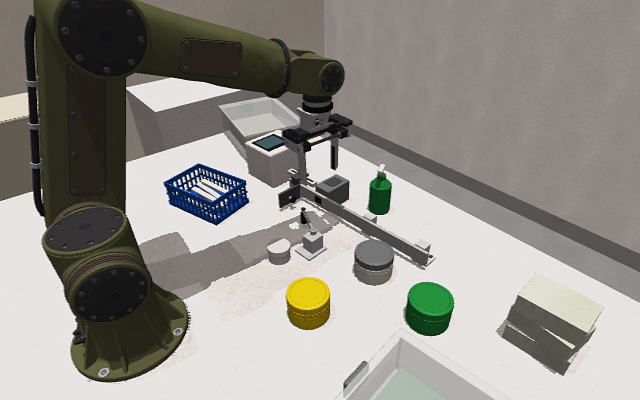

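View pics/wrist0.png

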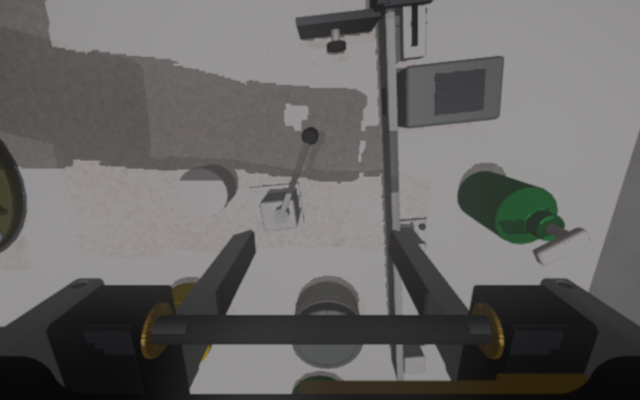

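The grey-lidded tub is at scene (257,175) and side (374,258), with yellow and green look-alikes near it. The rail runs from (215,195) to (390,245) in scene. Next I'll enlarge the views for measuring.

```bash
python3 - <<'E'
import cv2
a=cv2.imread("pics/scene0.png")[140:280,190:400]; cv2.imwrite("pics/sc_crop.png",cv2.resize(a,None,fx=3.8,fy=3.8,interpolation=cv2.INTER_CUBIC))
a=cv2.imread("pics/side0.png")[160:290,260:450]; cv2.imwrite("pics/si_crop.png",cv2.resize(a,None,fx=4,fy=4,interpolation=cv2.INTER_CUBIC))
E
```

```text
(no output)
```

View pics/sc_crop.png

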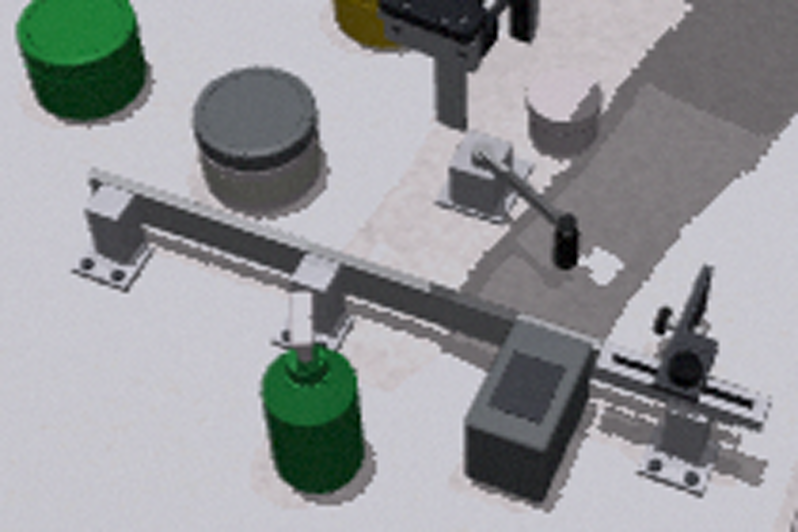

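View pics/si_crop.png

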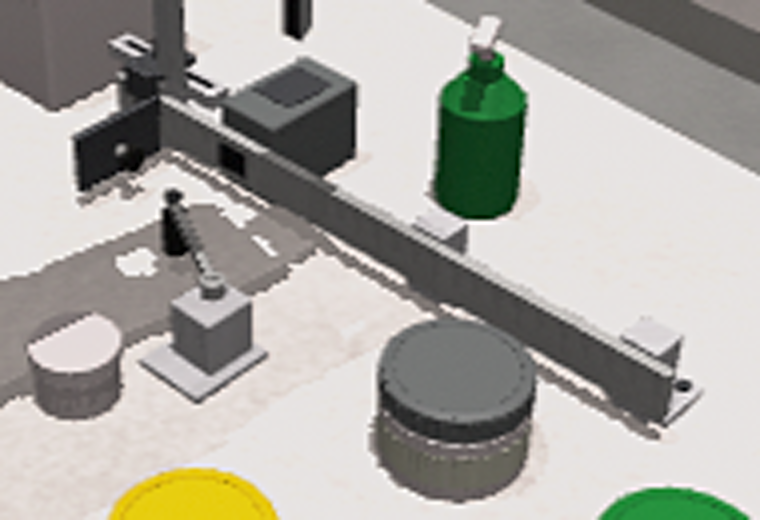

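```bash
cat > h.py <<'E'
from cell import manip
import numpy as np,cv2
def cloud(n,d):
    c=manip.calibration(n); v,u=np.mgrid[:400,:640]
    P=np.stack([(u-c['cx'])/c['fx']*d,(v-c['cy'])/c['fy']*d,d],-1)
    W=(P-c['t'])@c['R']; W[d==0]=np.nan
    return W
def ray(n,u,v,z):
    c=manip.calibration(n); C=-c['R'].T@c['t']; r=c['R'].T@np.array([(u-c['cx'])/c['fx'],(v-c['cy'])/c['fy'],1])
    return C+r*(z-C[2])/r[2]
def circ(x,y):
    A=np.c_[x,y,np.ones(len(x))]; s=np.linalg.lstsq(A,x*x+y*y,rcond=None)[0]
    return s[0]/2,s[1]/2,np.sqrt(s[2]+s[0]**2/4+s[1]**2/4)
E
python3 - <<'E'
from h import *
np.set_printoptions(precision=1,suppress=True)
for n,bx in (("scene",(238,155,278,200)),("side",(350,235,400,290))):
    W=cloud(n,np.load(f"pics/{n}0.npy"))
    u0,v0,u1,v1=bx; Q=W[v0:v1,u0:u1].reshape(-1,3); 
    m=(Q[:,2]>66)&(Q[:,2]<78); q=Q[m]
    print(n,"tub",len(q),q.min(0),q.max(0),np.median(q,0),q.mean(0))
    h,_=cv2.findContours(np.uint8(((W[...,2]>66)&(W[...,2]<78)))[v0:v1,u0:u1],cv2.RETR_EXTERNAL,cv2.CHAIN_APPROX_NONE)
    c=max(h,key=len)[:,0]; 
    X=np.array([ray(n,a+u0,b+v0,72) for a,b in c]); print(circ(X[:,0],X[:,1]), cv2.minEnclosingCircle(X[:,:2].astype(np.float32)))
def S(x,y):return x/3.8+190-.4,y/3.8+140-.4
def D(x,y):return x/4+260-.4,y/4+160-.4
for nm,p,z in (("rail near L",(92,172),60),("rail top at head",(595,345),60),("rail mid",(430,289),60),("pivot",(483,155),62),("head1",(520,318),77),("head2",(597,350),77),("head3",(547,435),77),("head4",(468,415),77),("roller top",(566,222),60)):
    print(nm,ray("scene",*S(*p),z))
for nm,p,z in (("rail near front",(670,378),60),("rail far front",(160,98),60),("rail mid",(400,242),60),("pivot",(211,280),62),("headA",(225,105),77),("headB",(287,60),77),("headC",(357,87),77),("headD",(300,130),77),("roller top",(173,195),65),("buffer",(122,150),36)):
    print("side",nm,ray("side",*D(*p),z))
E
```

```text
scene tub 617 [ 506.4 -259.8   66. ] [ 663.  -161.2   77.3] [ 559.5 -208.9   70.5] [ 559.1 -209.5   70.4]
(np.float64(559.1400598686513), np.float64(-209.177795650674), np.float64(48.8912074225618)) ((560.0684204101562, -208.9029998779297), 51.71474075317383)
side tub 856 [ 504.7 -261.4   66.1] [ 605.6 -160.6   75.7] [ 552.6 -214.4   71. ] [ 553.1 -213.9   70.9]
(np.float64(553.0634318247393), np.float64(-213.57557823614144), np.float64(49.577253301215606)) ((552.2904663085938, -214.34771728515625), 52.65842056274414)
rail near L [ 665.9 -294.4   60. ]
rail top at head [624.8 131.   60. ]
rail mid [638.2  -0.6  60. ]
pivot [503.2 -28.4  62. ]
head1 [640.5  76.8  77. ]
head2 [639.1 138.6  77. ]
head3 [719.8 139.6  77. ]
head4 [731.7  83.6  77. ]
roller top [531.5  60.2  60. ]
side rail near front [ 662.4 -296.8   60. ]
side rail far front [614.8 188.   60. ]
side rail mid [630.1 -80.9  60. ]
side pivot [498.5 -30.4  62. ]
side headA [632.2 123.3  77. ]
side headB [714.4 145.   77. ]
side headC [729.7  75.8  77. ]
side headD [653.9  57.2  77. ]
side roller top [536.9  65.   65. ]
side buffer [566.4 175.8  36. ]
```

```bash
python3 - <<'E'
from h import *
np.set_printoptions(precision=2,suppress=True)
W=cloud("side",np.load("pics/side0.npy")).reshape(-1,3)
W=W[~np.isnan(W[:,0])]
x0=636-.097*W[:,1]
m=(abs(W[:,0]-x0)<25)&(W[:,2]>26)&(W[:,2]<54)&(W[:,1]>-300)&(W[:,1]<180)
q=W[m]
for i in range(6):
    p=np.polyfit(q[:,1],q[:,0],1); r=q[:,0]-np.polyval(p,q[:,1]); q=q[abs(r-np.median(r))<max(3,2*r.std())]
print("side face",p,r.std(),len(q),q[:,1].min(),q[:,1].max())
W=cloud("scene",np.load("pics/scene0.npy")); Z=W[...,2]
q=W.reshape(-1,3); q=q[~np.isnan(q[:,0])]
m=(abs(q[:,0]-(640-.097*q[:,1]))<25)&(q[:,2]>57)&(q[:,2]<64)&(q[:,1]>-300)&(q[:,1]<50); q=q[m]
for i in range(4):
    p=np.polyfit(q[:,1],q[:,0],1); r=q[:,0]-np.polyval(p,q[:,1]); q=q[abs(r)<8]
print("scene top",p,r.std(),len(q), np.percentile(r,[2,50,98]))
for n in("scene","side"):
    W=cloud(n,np.load(f"pics/{n}0.npy")); q=W.reshape(-1,3)
    m=(q[:,2]>72)&(q[:,2]<81)&(q[:,0]>620)&(q[:,0]<760)&(q[:,1]>50)&(q[:,1]<170); 
    print(n,"head",q[m].mean(0),m.sum(),cv2.minAreaRect(q[m][:,:2].astype(np.float32)))
    m=(q[:,2]>36)&(q[:,2]<52)&(q[:,0]>380)&(q[:,0]<500)&(q[:,1]>-20)&(q[:,1]<90);print("jar",np.nanmean(q[m],0),m.sum())
E
```

```text
side face [ -0.1  631.75] 1.2711135124475856 955 -295.52842146312645 179.7390546197592
scene top [ -0.11 637.54] 3.368345330477451 277 [-4.96 -0.39  7.07]
scene head [683.63 113.32  75.71] 740 ((682.6521606445312, 125.6121826171875), (104.80193328857422, 96.40975952148438), 5.525982856750488)
jar [410.55   0.27  44.64] 179
side head [676.17 111.32  76.22] 374 ((681.7643432617188, 125.4257583618164), (102.13565063476562, 99.01886749267578), 7.169518947601318)
jar [406.11  -0.6   46.12] 180
```

```bash
cat >> h.py <<'E'
def wcloud(d,pos,rot):
    from scipy.spatial.transform import Rotation as Ro
    c=manip.calibration("wrist"); v,u=np.mgrid[:400,:640]
    P=np.stack([(u-c['cx'])/c['fx']*d,(v-c['cy'])/c['fy']*d,d],-1)
    T=c['tool_from_camera']; P=P@T[:3,:3].T+T[:3,3]
    W=P@Ro.from_euler('xyz',rot).as_matrix().T+pos; W[d==0]=np.nan
    return W
E
python3 - <<'E'
from h import *
np.set_printoptions(precision=1,suppress=True)
s=manip.read_state(); d=np.load("pics/wrist0.npy")
W=wcloud(d,s['eef_pos'],s['eef_rot'])
def reg(q,x0,x1,y0,y1,z0,z1):
    q=q.reshape(-1,3); m=(q[:,0]>x0)&(q[:,0]<x1)&(q[:,1]>y0)&(q[:,1]<y1)&(q[:,2]>z0)&(q[:,2]<z1); return q[m]
q=reg(W,600,700,-150,60,55,65); p=np.polyfit(q[:,1],q[:,0],1); r=q[:,0]-np.polyval(p,q[:,1]);print("rail top",p,len(q),np.percentile(r,[2,10,50,90,98]))
q=reg(W,600,700,-150,150,57,63); 
for y in range(-150,150,40):
    k=q[abs(q[:,1]-y)<12]; 
    if len(k): print(y,np.percentile(k[:,0],[2,50,98]))
q=reg(W,490,620,-280,-140,66,78); print("tub",len(q),q.min(0),q.max(0))
q=reg(W,480,530,-60,0,54,66); print("pivot",q.mean(0),len(q))
q=reg(W,620,760,50,170,72,81); print("head",cv2.minAreaRect(q[:,:2].astype(np.float32)),len(q))
for n in("scene","side"):
    C=cloud(n,np.load(f"pics/{n}0.npy")); p=cv2.imread(f"pics/{n}0.png").astype(int)
    b,g,r=p[...,0],p[...,1],p[...,2]
    for nm,m in (("yellow",(r>120)&(g>100)&(b<60)),("green",(g>60)&(r<60)&(b<80)&(g>r+40))):
        q=C[m]; q=q[(q[:,2]>10)&(q[:,2]<200)&(q[:,0]>200)&(q[:,0]<900)&(abs(q[:,1])<500)]
        for lab,k in (("y<-150",q[q[:,1]<-150]),("y>-150",q[q[:,1]>-150])):
            if len(k)>30: print(n,nm,lab,len(k),np.percentile(k,[2,98],axis=0).ravel())
E
```

```text
rail top [ -0.1 637.3] 1121 [-7.3 -5.6 -1.3  3.7 31.2]
-150 [646.2 651.  655.4]
-110 [642.6 645.8 651.4]
-70 [671.3 676.8 680.1]
-30 [634.6 639.3 644.5]
10 [630.3 635.6 641.3]
50 [626.2 631.3 636.9]
90 [622.4 628.2 639. ]
130 [618.1 623.6 634.8]
tub 1507 [ 508.6 -261.7   66. ] [ 605.8 -162.7   74.5]
pivot [503.3 -24.3  63.3] 298
head ((683.1986083984375, 124.9423828125), (101.20259094238281, 100.39614868164062), 5.967726707458496) 6917
scene yellow y<-150 402 [ 301.  -256.1   65.3  389.2 -178.9   75. ]
scene green y<-150 528 [ 502.1 -442.2   64.8  591.5 -354.9   75.1]
scene green y>-150 359 [748.3 -45.1  93.9 804.2  10.5 130.2]
side yellow y<-150 1175 [ 296.4 -260.3   48.8  384.9 -171.8   73.8]
side green y<-150 1551 [ 495.8 -449.    18.2  584.5 -359.6   73.5]
side green y>-150 361 [741.4 -52.9  15.1 786.3  -7.  130.6]
```

Emit:
arm_command([
  [0, [-1.4, 3.7, 0], 0],
  [0, [-1.4, 3.7, 0], 0],
  [0, [-1.4, 3.7, 0], 0],
  [0, [-1.4, 3.7, 0], 0],
  [0, [-1.4, 3.7, 0], 0],
], force=20)

```text
clock: 0.57
eef_pos: [478.9, -186.5, 205.4]
eef_rot: [-3.141, 0.0, 0.0]
wrist_force: [1.0, -0.8, -0.2]
finger_gap: 64.5
```

Emit:
arm_command([
  [0, [-1.4, 3.7, 0], 0],
  [0, [0, 0, 3.5], -0.1],
  [0, [0, 0, 3.5], 0],
  [0, [0, 0, 0], 0],
  [0, [0, 0, 0], 0],
])

```text
clock: 0.98
eef_pos: [465.5, -221.7, 135.0]
eef_rot: [-3.14, 0.002, 0.099]
wrist_force: [0.7, 0.2, 0.8]
finger_gap: 30.9
```

```bash
python3 - <<'E'
from h import *
np.set_printoptions(precision=1,suppress=True)
s=manip.read_state(); p,d=manip.camera("wrist"); cv2.imwrite("pics/w1.png",p[:,:,::-1])
p2,d2=manip.camera("side"); cv2.imwrite("pics/side1.png",p2[:,:,::-1])
W=wcloud(d,s['eef_pos'],s['eef_rot']).reshape(-1,3)
O=np.array([630.5,12,0]);th=.1
ex=np.array([np.cos(th),np.sin(th),0]);ey=np.array([-np.sin(th),np.cos(th),0])
R=np.c_[(W-O)@ex,(W-O)@ey,W[:,2]]
m=(abs(R[:,2]-71)<4)&(R[:,0]<-30)&(R[:,0]>-160)&(abs(R[:,1]+216)<70); q=R[m]; print(m.sum(),q.min(0),q.max(0))
m=(abs(R[:,2]-60)<3)&(abs(R[:,0])<20)
q=R[m]
for y in range(-300,0,30):
    k=q[abs(q[:,1]-y)<10]
    if len(k)>5: print(y,np.percentile(k[:,0],[2,50,98]),len(k))
print((s['eef_pos']-O)@ex,(s['eef_pos']-O)@ey)
E
```

```text
8818 [-146.2 -266.3   67. ] [ -45.3 -166.6   74.9]
-300 [ 0.5  5.5 18.3] 231
-270 [ 0.2  7.8 19.4] 337
-240 [ 0.2  4.2 10.2] 229
-210 [ 0.3  4.1 10.3] 248
-180 [ 0.3  4.3 10.2] 280
-150 [-0.1  4.3 10. ] 309
-120 [ 0.1  5.9 18.9] 456
-90 [-0.   6.8 19.1] 565
-60 [-0.   4.1 10. ] 428
-187.50893412531553 -216.04055414164742
```

View pics/w1.png

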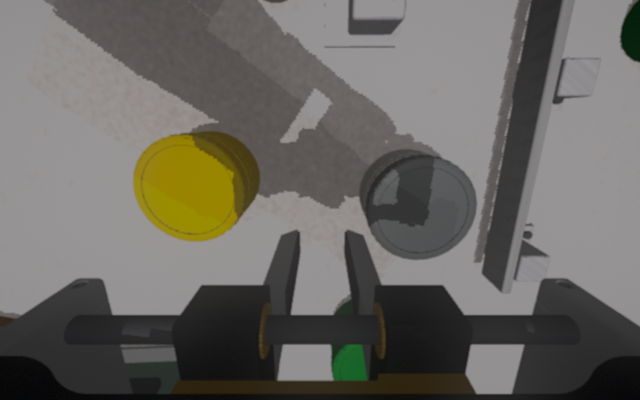

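View pics/side1.png

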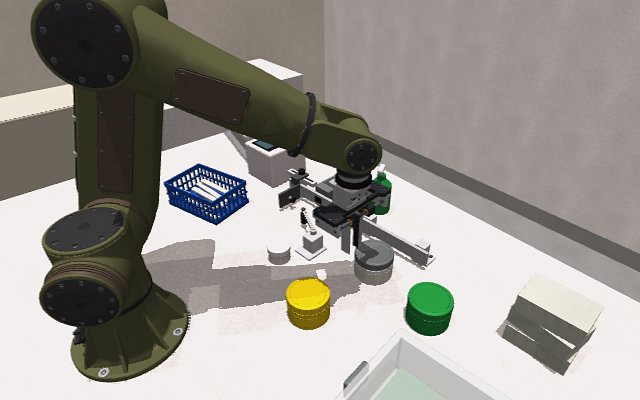

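Wrist view: tub at (420,205), rail on the right from (545,10) to (500,280). In rail coordinates the tub is at (-96,-216), and the face fits x=0 along its whole length. Moving down and closing the fingers.

Emit:
arm_command([
  [0, [0, 0, 3.7], 0],
  [0, [0, 0, 3.7], 0],
  [0, [0, 0, 3.7], 0],
  [0, [0, 0, 0], 0],
  [0, [0, 0, 0], 0],
])

```text
clock: 1.5
eef_pos: [466.5, -221.9, 25.5]
eef_rot: [-3.141, 0.001, 0.1]
wrist_force: [0.3, -0.1, 0.8]
finger_gap: 0.3
```

Emit:
arm_command([
  [0, [1.0, 0, 0], 0],
  [0, [0.8, 0, 0], 0],
  [0, [0.5, 0, 0], 0],
  [0, [0.4, 0, 0], 0],
  [0, [0.4, 0, 0], 0],
])

```text
clock: 1.92
eef_pos: [497.6, -218.9, 25.3]
eef_rot: [3.141, -0.001, 0.1]
wrist_force: [-3.6, 0.3, 0.8]
finger_gap: 0.3
```

Emit:
arm_command([
  [0, [0.5, 0, 0], 0],
  [0, [0.5, 0, 0], 0],
  [0, [0.5, 0, 0], 0],
  [0, [0.5, 0, 0], 0],
  [0, [0.5, 0, 0], 0],
])

```text
clock: 2.33
eef_pos: [522.2, -216.4, 24.4]
eef_rot: [-3.142, 0.0, 0.1]
wrist_force: [-3.3, -1.0, 1.8]
finger_gap: 0.5
```

Emit:
arm_command([
  [0, [0.5, 0, 0], 0],
  [0, [0.4, 0, 0], 0],
  [0, [0.3, 0, 0], 0],
  [0, [0.2, 0, 0], 0],
  [0, [0.1, 0, 0], 0],
])

```text
clock: 2.75
eef_pos: [536.8, -214.8, 24.4]
eef_rot: [-3.142, 0.0, 0.1]
wrist_force: [-2.8, -1.0, 0.8]
finger_gap: 0.4
```

Emit:
arm_command([
  [0, [0.1, 0, 0], 0],
  [0, [0.1, 0, 0], 0],
  [0, [0, 0, 0], 0],
])

```text
clock: 3.0
eef_pos: [538.7, -214.7, 24.4]
eef_rot: [3.142, -0.0, 0.1]
wrist_force: [-1.0, -0.1, 0.6]
finger_gap: 0.3
```

Emit:
arm_command([
  [0, [0.1, 0, 0], 0],
  [0, [0.05, 0, 0], 0],
  [0, [0, 0, 0], 0],
])

```text
clock: 3.25
eef_pos: [540.2, -214.6, 24.4]
eef_rot: [-3.142, -0.0, 0.1]
wrist_force: [-1.7, 0.5, -0.6]
finger_gap: 0.5
```

```bash
cat >> h.py <<'E'
O=np.array([630.5,12,0]);th=.1
ex=np.array([np.cos(th),np.sin(th),0]);ey=np.array([-np.sin(th),np.cos(th),0])
def rf(W): W=np.asarray(W); return np.stack([(W-O)@ex,(W-O)@ey,W[...,2]],-1)
def tubw(name):
    s=manip.read_state(); p,d=manip.camera("wrist"); cv2.imwrite(f"pics/{name}.png",p[:,:,::-1])
    R=rf(wcloud(d,s['eef_pos'],s['eef_rot']).reshape(-1,3)); return s,R
E
python3 - <<'E'
from h import *
np.set_printoptions(precision=1,suppress=True)
s,R=tubw("w2"); print(s['wrist_force'],rf(s['eef_pos']))
m=(abs(R[:,2]-71)<4)&(R[:,0]<-0)&(R[:,0]>-105)&(abs(R[:,1]+216)<70); q=R[m]; print(m.sum(),q.min(0),q.max(0))
p,d=manip.camera("side"); cv2.imwrite("pics/side2.png",cv2.resize(p[150:300,240:460,::-1],None,fx=3.5,fy=3.5))
W=rf(cloud("side",d).reshape(-1,3)); m=(abs(W[:,2]-71)<4)&(W[:,0]<20)&(W[:,0]>-125)&(abs(W[:,1]+216)<70); q=W[m]; print(m.sum(),q.min(0),q.max(0))
E
```

```text
[-1.7  0.5 -0.6] [-112.5 -216.4   24.4]
18697 [-105.  -267.2   67. ] [  -0.  -166.1   74.9]
473 [-125.  -265.2   67. ] [  -2.  -198.8   74.6]
```

View pics/w2.png

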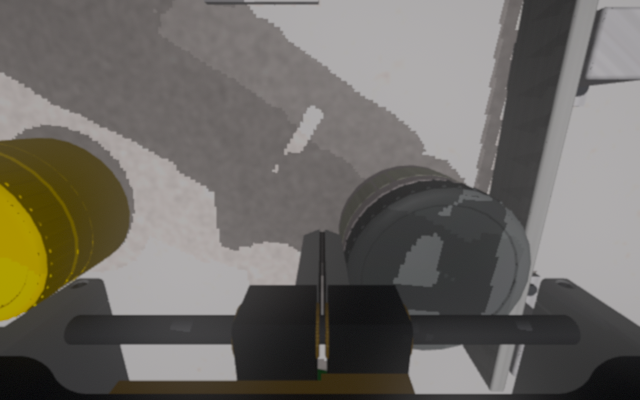

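View pics/side2.png

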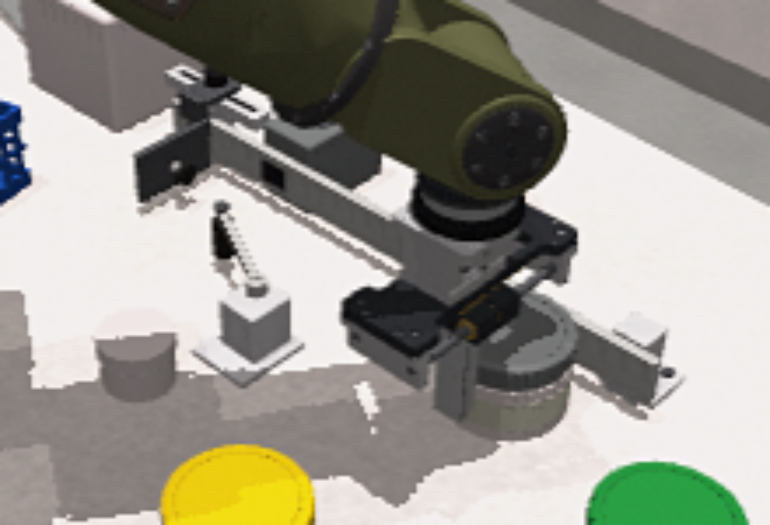

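The wrist view shows the tub at (435,260), touching or nearly touching the rail at about (525,280). I'll press on in small steps to feel the contact.

Emit:
arm_command([
  [0, [0.1, 0, 0], 0],
  [0, [0, 0, 0], 0],
])

```text
clock: 3.52
eef_pos: [540.8, -214.5, 24.4]
eef_rot: [-3.141, 0.001, 0.1]
wrist_force: [-4.4, -0.9, 1.7]
finger_gap: 0.5
```

Emit:
arm_command([
  [0, [0.1, 0, 0], 0],
  [0, [0, 0, 0], 0],
])

```text
clock: 3.68
eef_pos: [540.8, -214.5, 24.4]
eef_rot: [-3.141, 0.003, 0.1]
wrist_force: [-14.5, 0.0, 7.2]
finger_gap: 0.1
```

Emit:
arm_command([
  [0, [-1.0, 0, 0], 0],
  [0, [-3.0, 0, 0], 0],
  [0, [0, 3.9, 0], 0],
  [0, [0, 3.9, 0], 0],
  [0, [3.6, 0, 0], 0],
])

```text
clock: 4.1
eef_pos: [542.7, -299.5, 25.0]
eef_rot: [3.14, -0.0, 0.093]
wrist_force: [0.7, -1.6, -0.1]
finger_gap: 0.8
```

Emit:
arm_command([
  [0, [3.6, 0, 0], 0],
  [0, [0, 0, 0], 0.117],
  [0, [0, 0, 0], 0.117],
  [0, [0, 0, 0], 0.116],
  [0, [0, 0, 0], 0],
])

```text
clock: 4.52
eef_pos: [582.1, -288.7, 24.4]
eef_rot: [-3.142, -0.0, -0.255]
wrist_force: [0.1, 0.0, -0.3]
finger_gap: 0.4
```

```bash
cat >> h.py <<'E'
def tubfit(R,yc):
    m=(abs(R[:,2]-71)<4)&(R[:,0]<3)&(R[:,0]>-125)&(abs(R[:,1]-yc)<70); q=R[m][:,:2]
    return len(q),cv2.minEnclosingCircle(q.astype(np.float32)),q.min(0),q.max(0)
E
python3 - <<'E'
from h import *
np.set_printoptions(precision=1,suppress=True)
s,R=tubw("w3"); print(s['wrist_force'],rf(s['eef_pos']),s['eef_rot'])
print(tubfit(R,-216))
E
```

```text
[ 0.1  0.  -0.3] [ -78.2 -294.4   24.4] [-3.1 -0.  -0.3]
(38884, ((-54.57560729980469, -228.95680236816406), 62.8934326171875), array([ -99.6, -286. ]), array([   1.5, -166.2]))
```

View pics/w3.png

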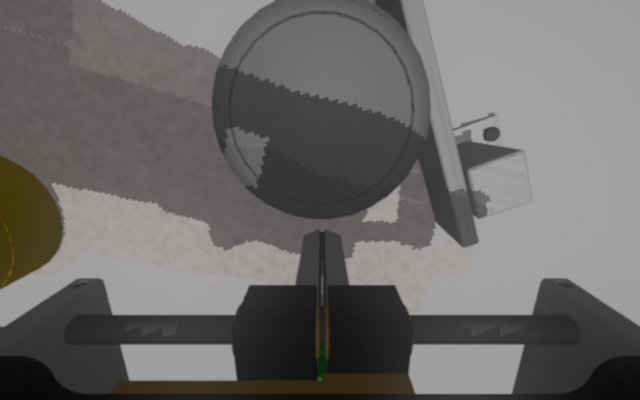

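Wrist view: tub at (320,105) touching the rail on its right at (430,130), with the fingers behind it at (322,250). The slide starts here.

Emit:
arm_command([
  [0, [0, -1.2, 0], 0],
  [0, [0, -0.7, 0], 0],
  [0, [0, -0.4, 0], 0],
  [0, [-0.07, -0.2, 0], 0],
  [0, [-0.1, -0.28, 0], 0],
])

```text
clock: 4.98
eef_pos: [587.0, -261.3, 24.6]
eef_rot: [3.141, -0.0, -0.249]
wrist_force: [-1.1, -3.4, 0.4]
finger_gap: 0.5
```

Emit:
arm_command([
  [0, [-0.1, -0.28, 0], 0],
  [0, [-0.14, -0.38, 0], 0],
  [0, [-0.2, -0.56, 0], 0],
  [0, [-0.2, -0.56, 0], 0],
  [0, [-0.2, -0.56, 0], 0],
])

```text
clock: 5.4
eef_pos: [584.5, -236.2, 24.5]
eef_rot: [3.141, -0.0, -0.25]
wrist_force: [-1.7, -3.8, 1.8]
finger_gap: 0.5
```

```bash
python3 - <<'E'
from h import *
np.set_printoptions(precision=1,suppress=True)
s,R=tubw("w4"); f=s['wrist_force'];print(f, f@ex,f@ey,rf(s['eef_pos']),s['eef_rot'])
print(tubfit(R,-190))
E
```

```text
[-1.7 -3.8  1.8] -2.0717257260077253 -3.6549890608251983 [ -70.6 -242.4   24.5] [ 3.1 -0.  -0.3]
(33626, ((-49.40791320800781, -189.04275512695312), 51.43265151977539), array([-100. , -239.5]), array([   1. , -137.7]))
```

View pics/w4.png

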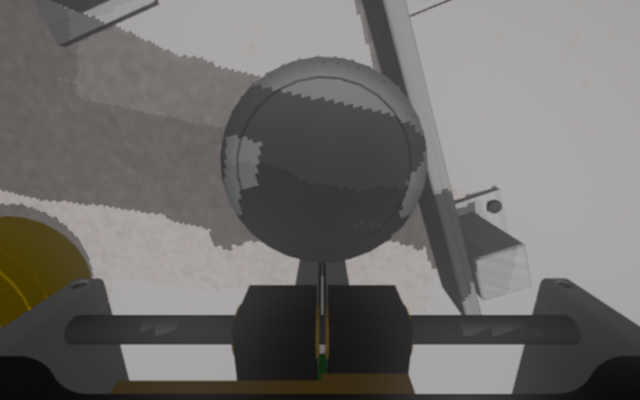

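Tub centre at (-50,-188), still on the rail, and forces are about 4 N. Continuing.

Emit:
arm_command([
  [0, [-0.24, -0.66, 0], 0],
  [0, [-0.27, -0.75, 0], 0],
  [0, [-0.27, -0.75, 0], 0],
  [0, [-0.27, -0.75, 0], 0],
  [0, [-0.27, -0.75, 0], 0],
])

```text
clock: 5.87
eef_pos: [580.8, -197.0, 24.5]
eef_rot: [3.142, 0.0, -0.25]
wrist_force: [-0.4, -3.4, 1.1]
finger_gap: 0.4
```

Emit:
arm_command([
  [0, [-0.27, -0.75, 0], 0],
  [0, [-0.27, -0.75, 0], 0],
  [0, [-0.27, -0.75, 0], 0],
  [0, [-0.27, -0.75, 0], 0],
  [0, [-0.27, -0.75, 0], 0],
])

```text
clock: 6.28
eef_pos: [577.0, -157.5, 24.4]
eef_rot: [-3.142, 0.0, -0.25]
wrist_force: [-1.6, -3.5, 1.3]
finger_gap: 0.3
```

Emit:
arm_command([
  [0, [-0.27, -0.75, 0], 0],
  [0, [-0.27, -0.75, 0], 0],
  [0, [-0.27, -0.75, 0], 0],
  [0, [-0.27, -0.75, 0], 0],
  [0, [-0.27, -0.75, 0], 0],
])

```text
clock: 6.7
eef_pos: [573.1, -117.8, 24.4]
eef_rot: [-3.142, 0.0, -0.25]
wrist_force: [-1.8, -4.3, 0.9]
finger_gap: 0.7
```

Emit:
arm_command([
  [0, [-0.27, -0.75, 0], 0],
  [0, [-0.27, -0.75, 0], 0],
  [0, [-0.24, -0.66, 0], 0],
  [0, [-0.2, -0.56, 0], 0],
  [0, [-0.14, -0.38, 0], 0],
])

```text
clock: 7.12
eef_pos: [570.0, -85.0, 24.4]
eef_rot: [-3.142, 0.0, -0.25]
wrist_force: [-1.4, -4.2, -0.5]
finger_gap: 0.7
```

```bash
python3 - <<'E'
from h import *
np.set_printoptions(precision=1,suppress=True)
s,R=tubw("w5"); f=s['wrist_force'];r=rf(s['eef_pos']);print(s['clock'],f, f@ex,f@ey,r,s['eef_rot'])
print(tubfit(R,r[1]+54))
E
```

```text
7.1167 [-1.4 -4.2 -0.5] -1.7728435658966368 -4.027630551880073 [-69.9 -90.4  24.4] [-3.1  0.  -0.2]
(33674, ((-49.50071334838867, -36.6312370300293), 51.459930419921875), array([-100.1,  -87.6]), array([ 1. , 14.5]))
```

View pics/w5.png

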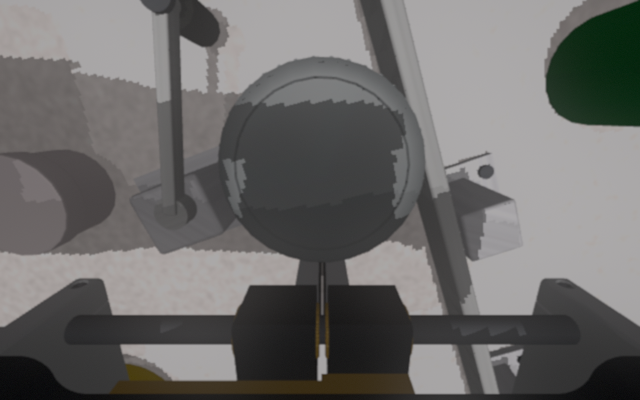

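Tub at y ≈ -36, on the rail; the roller arm is ahead at (170,20) and the lane past it is clear. Continuing at 4–6 mm per row.

Emit:
arm_command([
  [0, [-0.2, -0.56, 0], 0],
  [0, [-0.2, -0.56, 0], 0],
  [0, [-0.2, -0.56, 0], 0],
  [0, [-0.2, -0.56, 0], 0],
  [0, [-0.2, -0.56, 0], 0],
])

```text
clock: 7.58
eef_pos: [567.2, -55.6, 24.4]
eef_rot: [3.142, 0.0, -0.25]
wrist_force: [-2.2, -3.7, 0.5]
finger_gap: 0.6
```

Emit:
arm_command([
  [0, [-0.2, -0.56, 0], 0],
  [0, [-0.14, -0.38, 0], 0],
  [0, [-0.14, -0.38, 0], 0],
  [0, [-0.14, -0.38, 0], 0],
  [0, [-0.14, -0.38, 0], 0],
])

```text
clock: 8.0
eef_pos: [565.0, -33.9, 24.4]
eef_rot: [3.141, 0.0, -0.25]
wrist_force: [-2.3, -5.7, 1.1]
finger_gap: 0.5
```

Emit:
arm_command([
  [0, [-0.14, -0.38, 0], 0],
  [0, [-0.14, -0.38, 0], 0],
  [0, [-0.14, -0.38, 0], 0],
  [0, [-0.14, -0.38, 0], 0],
  [0, [-0.14, -0.38, 0], 0],
])

```text
clock: 8.42
eef_pos: [562.7, -14.2, 24.4]
eef_rot: [3.141, 0.001, -0.25]
wrist_force: [-5.1, -8.7, 2.7]
finger_gap: 0.5
```

```bash
python3 - <<'E'
from h import *
np.set_printoptions(precision=1,suppress=True)
s,R=tubw("w6"); f=s['wrist_force'];r=rf(s['eef_pos']);print(s['clock'],f, f@ex,f@ey,r,s['eef_rot'])
print(tubfit(R,r[1]+54))
E
```

```text
8.4167 [-5.1 -8.7  2.7] -5.939223428140212 -8.144356348347449 [-70.1 -19.3  24.4] [ 3.1  0.  -0.3]
(34237, ((-55.845436096191406, 40.05877685546875), 58.83734893798828), array([-109.3,  -16.8]), array([ 1.4, 85.6]))
```

View pics/w6.png

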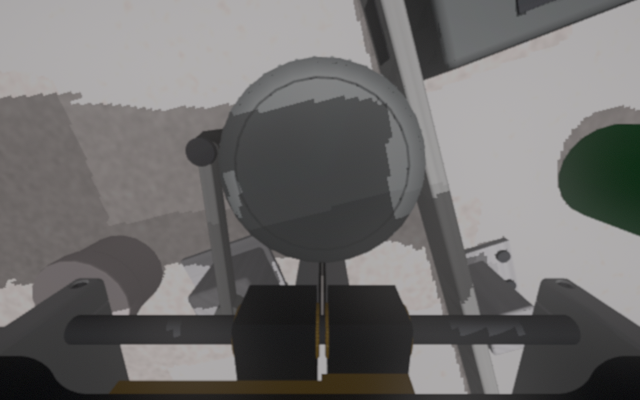

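Tub at y ≈ 35, roller deflected at (205,150), tub still on the rail. Moving on to y ≈ 68.

Emit:
arm_command([
  [0, [-0.14, -0.38, 0], 0],
  [0, [-0.14, -0.38, 0], 0],
  [0, [-0.14, -0.38, 0], 0],
  [0, [-0.14, -0.38, 0], 0],
  [0, [-0.1, -0.28, 0], 0],
])

```text
clock: 8.88
eef_pos: [560.6, 4.9, 24.4]
eef_rot: [3.141, 0.001, -0.25]
wrist_force: [-6.0, -8.5, 3.1]
finger_gap: 0.3
```

Emit:
arm_command([
  [0, [-0.1, -0.28, 0], 0],
  [0, [-0.1, -0.28, 0], 0],
  [0, [-0.1, -0.28, 0], 0],
  [0, [-0.07, -0.19, 0], 0],
  [0, [-0.07, -0.19, 0], 0],
])

```text
clock: 9.3
eef_pos: [559.3, 17.7, 24.4]
eef_rot: [3.141, 0.001, -0.25]
wrist_force: [-5.6, -7.6, 2.8]
finger_gap: 0.2
```

```bash
cat > st.py <<'E'
from h import *
np.set_printoptions(precision=1,suppress=True)
s=manip.read_state(); f=s['wrist_force'];r=rf(s['eef_pos']);print(s['clock'],f, f@ex,f@ey,r,s['eef_rot'],"tub y",r[1]+54.4)
E
python3 - <<'E'
import st
from h import *
s,R=tubw("w7"); print(tubfit(R,rf(s['eef_pos'])[1]+54))
E
```

```text
9.3 [-5.6 -7.6  2.8] -6.337694767861444 -6.955767153810173 [-70.2  12.8  24.4] [ 3.1  0.  -0.3] tub y 67.20178197486857
(34126, ((-57.537933349609375, 66.3146743774414), 58.72309112548828), array([-116.2,   15.5]), array([  1.2, 117.8]))
```

View pics/w7.png

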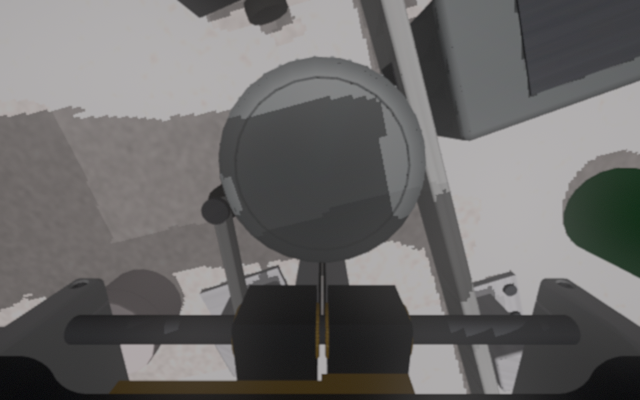

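Past the roller at y ≈ 67, with the roller at (215,210) beside the tub's rear half. Now I'll feel for the buffer in 1 mm steps.

Emit:
arm_command([
  [0, [-0.035, -0.095, 0], 0],
  [0, [-0.035, -0.095, 0], 0],
  [0, [-0.035, -0.095, 0], 0],
  [0, [-0.035, -0.095, 0], 0],
  [0, [-0.035, -0.095, 0], 0],
])

```text
clock: 9.77
eef_pos: [558.8, 22.8, 24.4]
eef_rot: [3.141, 0.001, -0.25]
wrist_force: [-4.7, -6.6, 4.1]
finger_gap: 0.4
```

Emit:
arm_command([
  [0, [-0.035, -0.095, 0], 0],
  [0, [-0.035, -0.095, 0], 0],
  [0, [-0.035, -0.095, 0], 0],
])

```text
clock: 10.02
eef_pos: [558.5, 25.8, 24.4]
eef_rot: [3.141, 0.001, -0.25]
wrist_force: [-4.4, -7.0, 3.2]
finger_gap: 0.8
```

Emit:
arm_command([
  [0, [-0.035, -0.095, 0], 0],
  [0, [-0.035, -0.095, 0], 0],
])

```text
clock: 10.18
eef_pos: [558.3, 27.9, 24.4]
eef_rot: [3.141, 0.001, -0.25]
wrist_force: [-5.0, -6.0, 3.1]
finger_gap: 0.2
```

```bash
python3 st.py
```

```text
10.1833 [-5.  -6.   3.1] -5.535093312620551 -5.502575040305391 [-70.2  23.   24.4] [ 3.1  0.  -0.3] tub y 77.38426077112966
```

Emit:
arm_command([
  [0, [-0.035, -0.095, 0], 0],
  [0, [-0.035, -0.095, 0], 0],
])

```text
clock: 10.35
eef_pos: [558.1, 29.9, 24.4]
eef_rot: [3.141, 0.001, -0.25]
wrist_force: [-4.9, -6.3, 3.1]
finger_gap: 0.4
```

Emit:
arm_command([
  [0, [-0.035, -0.095, 0], 0],
  [0, [-0.035, -0.095, 0], 0],
])

```text
clock: 10.52
eef_pos: [557.9, 31.9, 24.4]
eef_rot: [3.141, 0.001, -0.25]
wrist_force: [-5.1, -6.3, 2.3]
finger_gap: 0.6
```

Emit:
arm_command([
  [0, [-0.035, -0.095, 0], 0],
  [0, [-0.035, -0.095, 0], 0],
])

```text
clock: 10.68
eef_pos: [557.7, 34.0, 24.4]
eef_rot: [3.141, 0.001, -0.25]
wrist_force: [-4.7, -5.5, 2.3]
finger_gap: 0.3
```

Emit:
arm_command([
  [0, [-0.035, -0.095, 0], 0],
  [0, [-0.035, -0.095, 0], 0],
])

```text
clock: 10.85
eef_pos: [557.5, 36.1, 24.4]
eef_rot: [3.141, 0.001, -0.25]
wrist_force: [-3.6, -6.3, 2.4]
finger_gap: 0.3
```

Emit:
arm_command([
  [0, [-0.035, -0.095, 0], 0],
  [0, [-0.035, -0.095, 0], 0],
])

```text
clock: 11.02
eef_pos: [557.3, 38.1, 24.3]
eef_rot: [3.141, 0.001, -0.25]
wrist_force: [-4.2, -4.4, 2.0]
finger_gap: 0.6
```

Emit:
arm_command([
  [0, [-0.035, -0.095, 0], 0],
  [0, [-0.035, -0.095, 0], 0],
])

```text
clock: 11.18
eef_pos: [557.1, 40.1, 24.4]
eef_rot: [3.141, 0.001, -0.25]
wrist_force: [-4.1, -5.1, 1.3]
finger_gap: 0.8
```

Emit:
arm_command([
  [0, [-0.035, -0.095, 0], 0],
  [0, [-0.035, -0.095, 0], 0],
])

```text
clock: 11.35
eef_pos: [556.9, 42.2, 24.3]
eef_rot: [3.141, 0.001, -0.25]
wrist_force: [-3.3, -4.9, 1.4]
finger_gap: 0.8
```

```bash
python3 - <<'E'
import st
from h import *
s,R=tubw("w8"); print(tubfit(R,rf(s['eef_pos'])[1]+54))
E
```

```text
11.35 [-3.3 -4.9  1.4] -3.770152686108623 -4.527065000381205 [-70.2  37.4  24.3] [ 3.1  0.  -0.3] tub y 91.79794869592065
(34082, ((-57.070430755615234, 88.413330078125), 58.73929977416992), array([-109.2,   40.2]), array([  1. , 142.5]))
```

View pics/w8.png

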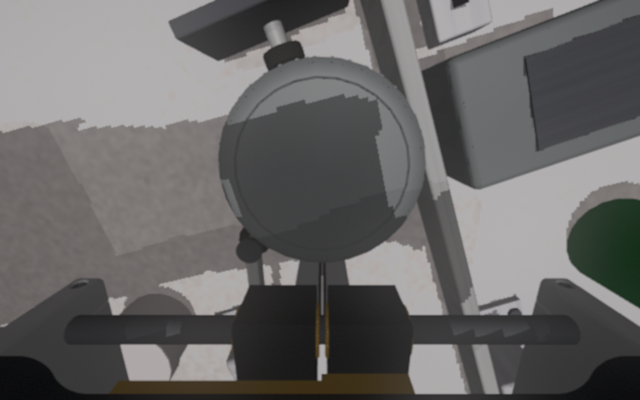

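Buffer visible at (283,50), just ahead of the tub. The roller at (250,245) is clear of the fingers.

```bash
python3 - <<'E'
from h import *
np.set_printoptions(precision=1,suppress=True)
s,R=tubw("w9"); R=R.reshape(400,640,3)
for u,v in((283,45),(282,52),(281,58),(281,61),(276,32),(250,245),(250,238)): print(u,v,R[v,u])
E
```

```text
283 45 [-47.1 153.9  49.1]
282 52 [-48.9 151.4  47.9]
281 58 [-50.4 149.2  47.2]
281 61 [-51.  148.1  46.6]
276 32 [-48.6 162.8  40.6]
250 245 [-99.6  66.6  67.3]
250 238 [-99.1  69.4  64.5]
```

Emit:
arm_command([
  [0, [-0.035, -0.095, 0], 0],
  [0, [-0.035, -0.095, 0], 0],
])

```text
clock: 11.62
eef_pos: [556.9, 44.2, 24.3]
eef_rot: [3.141, 0.001, -0.25]
wrist_force: [-3.6, -4.5, 1.7]
finger_gap: 0.3
```

Emit:
arm_command([
  [0, [-0.035, -0.095, 0], 0],
  [0, [0, 0, 0], 0],
])

```text
clock: 11.78
eef_pos: [556.9, 45.4, 24.3]
eef_rot: [-3.141, 0.0, -0.25]
wrist_force: [-1.3, -2.1, -0.5]
finger_gap: 0.7
```

Emit:
arm_command([
  [0, [-0.035, -0.095, 0], 0],
  [0, [-0.035, -0.095, 0], 0],
])

```text
clock: 11.95
eef_pos: [556.7, 47.3, 24.4]
eef_rot: [3.142, 0.0, -0.25]
wrist_force: [-1.6, -2.7, -0.8]
finger_gap: 0.3
```

Emit:
arm_command([
  [0, [-0.035, -0.095, 0], 0],
  [0, [-0.035, -0.095, 0], 0],
])

```text
clock: 12.12
eef_pos: [556.6, 49.1, 24.4]
eef_rot: [3.141, 0.0, -0.25]
wrist_force: [-2.7, -6.5, -1.0]
finger_gap: 0.6
```

```bash
python3 - <<'E'
import st
from h import *
np.set_printoptions(precision=1,suppress=True)
s,R=tubw("w10"); print(tubfit(R,rf(s['eef_pos'])[1]+54)); 
E
```

```text
12.1167 [-2.7 -6.5 -1. ] -3.3433876488974605 -6.190678387936613 [-69.9  44.3  24.4] [ 3.1  0.  -0.2] tub y 98.67117186529296
(34166, ((-61.38180923461914, 109.61515808105469), 66.3837661743164), array([-102.7,   47. ]), array([  0.6, 168.3]))
```

View pics/w10.png

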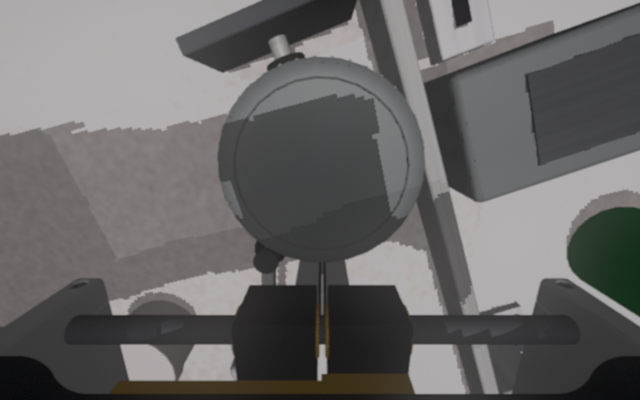

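Force rising (2.7 → 6.5 N), and the buffer at (285,60) is touching the tub. I'll take a small step to confirm.

Emit:
arm_command([
  [0, [-0.035, -0.095, 0], 0],
])

```text
clock: 12.25
eef_pos: [556.4, 49.9, 24.4]
eef_rot: [3.141, 0.0, -0.25]
wrist_force: [-3.8, -7.9, 0.5]
finger_gap: 0.6
```

Emit:
arm_command([
  [0, [-0.014, -0.038, 0], 0],
  [0, [0, 0, 0], 0],
  [0, [0, 0, 0], 0],
])

```text
clock: 12.5
eef_pos: [556.4, 50.2, 24.4]
eef_rot: [3.141, 0.0, -0.25]
wrist_force: [-2.4, -6.5, -0.3]
finger_gap: 0.2
```

```bash
python3 st.py
```

```text
12.5 [-2.4 -6.5 -0.3] -3.062814198592223 -6.253637963715263 [-69.9  45.4  24.4] [ 3.1  0.  -0.3] tub y 99.77598496416216
```

Emit:
arm_command([
  [0, [0, 0.05, 0], 0],
  [0, [0, 0.1, 0], 0],
  [0, [0, 0.2, 0], 0],
  [0, [0.1, 0.4, 0], 0],
  [0, [0.3, 0.8, 0], 0],
])

```text
clock: 12.92
eef_pos: [556.6, 34.8, 24.6]
eef_rot: [-3.141, -0.0, -0.249]
wrist_force: [-0.4, 1.0, 0.2]
finger_gap: 0.5
```

Emit:
arm_command([
  [0, [0.2, 0.5, 0], 0],
  [0, [0, 0, -2.5], 0],
  [0, [0, 0, -3.7], 0],
  [0, [0, 0, -3.7], 0],
  [0, [0, 0, -2], 0],
])

```text
clock: 13.33
eef_pos: [558.3, 28.6, 147.6]
eef_rot: [-3.14, -0.004, -0.251]
wrist_force: [0.0, -0.5, -0.1]
finger_gap: 0.3
```

```bash
python3 - <<'E'
import st
from h import *
np.set_printoptions(precision=1,suppress=True)
s,R=tubw("w11"); print(tubfit(R,99)); 
m=(abs(R[:,2]-71)<3)&(R[:,0]<3)&(R[:,0]>-101)&(R[:,1]>72)&(R[:,1]<155); q=R[m]; print(q.min(0),q.max(0))
p,d=manip.camera("scene"); cv2.imwrite("pics/sc2.png",p[:,:,::-1])
E
```

```text
13.3333 [ 0.  -0.5 -0.1] 0.0034130886171809907 -0.4566669770097232 [-70.2  23.7 147.6] [-3.1 -0.  -0.3] tub y 78.13212513206989
(10555, ((-54.310340881347656, 111.69451904296875), 72.15689086914062), array([-101.4,   49.2]), array([  0.6, 169. ]))
[-100.4   72.    68.2] [  0.6 150.4  74. ]
```

View pics/w11.png

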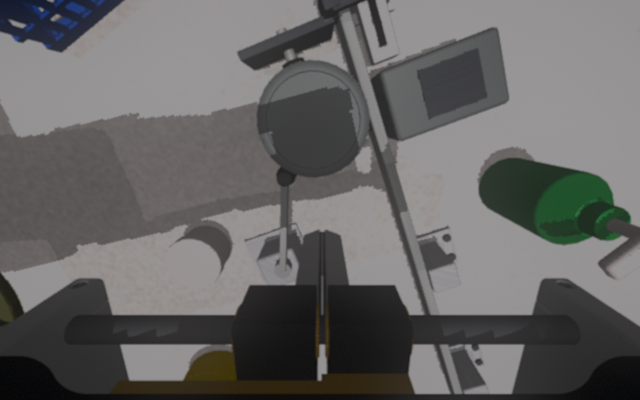

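View pics/sc2.png

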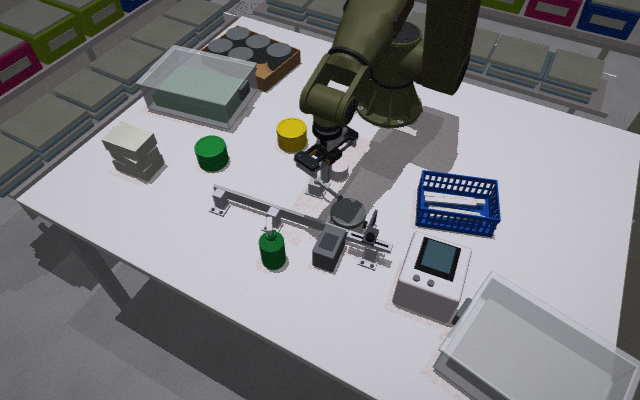

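The wrist view shows the released tub at (313,118), touching the rail at (368,115) and the buffer at (292,62). The roller at (285,178) is behind it and the bystanders haven't moved. The tub's y of about 99.7 matches the pressed position.

Emit:
arm_command([
  [0, [0, 0, -2], 0],
  [0, [0, 0, 0], 0],
  [0, [0, 0, 0], 0],
  [0, [0, 0, 0], 0],
  [0, [0, 0, 0], 0],
])

```text
clock: 13.85
eef_pos: [556.8, 29.1, 162.0]
eef_rot: [3.141, 0.002, -0.25]
wrist_force: [-0.9, 0.1, 0.2]
finger_gap: 0.4
```

```bash
python3 - <<'E'
from h import *
s,R=tubw("w12"); m=(abs(R[:,2]-71)<3)&(R[:,0]<3)&(R[:,0]>-101)&(R[:,1]>72)&(R[:,1]<155); print(R[m].min(0),R[m].max(0),s['wrist_force'])
manip.sign_off()
E
```

```text
[-99.51381589  72.00880408  68.02252895] [  0.31000939 150.40145431  73.98570674] [-0.8832284   0.11876016  0.20168022]
the job is handed in; nothing more can be done
```

The tub is loaded and the job is handed in at about 14 s. It is upright, against the rail and resting on the end stop, with the arm raised clear of it.

- **To the rail:** I pushed the tub straight in with the shut fingers. It met the rail at the position expected; the push there peaked at about 15 N.
- **Along the rail:** I slid it from behind, with the fingers angled 20° towards the rail. It stayed within about 1 mm of the rail in every check. Passing the roller took about 10 N.
- **On the stop:** Feeling in 1–2 mm steps, I found the buffer at a tub position of about y = 97.5 and pressed it in about 2 mm. The whole push peaked at about 9 N.
- **Last checks:** After I let go, the tub measured about (-50, 99.7), the same as when pressed, and did not move between the last two pictures. The other things looked unmoved.
- **Disagreements:** The scene and side cameras disagreed by about 6 mm at the start, so I relied on the wrist camera and on feel. The tub's own sliding resistance fell just before it touched the buffer, from about 5 N to 3 N. That makes the 2 mm figure good only to about half a millimetre.

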